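# Check the tube channel of a cold plate with a sprung depth gauge

### The arm

A 6-joint arm with a two-finger parallel gripper is mounted at the origin on the work surface. World frame = base frame: x ahead of the robot, y to its left, z up, the work surface at z = 0. Lengths are in m, angles in degrees, forces in N, time in s.
With the tool pointing down it reaches from about 0.4 to 0.825 m from the base axis. Payload 7 kg.
Tool frame: the origin (TCP) lies midway between the tips of the shut fingers; the grasp point (between the pads) lies 19 mm behind it; z points along the fingers, y is the line along which they close (so a half turn about z gives the same grasp; the last joint's range is limited). The gripper opens to 88 mm and grips with 3 to 60 N. Pads are 19 mm wide; open, the fingers measure 130 mm over their backs; the gripper's body (78 mm by 193 mm) begins 47 mm behind the grasp point.
Start: joints at [91.794, 20.546, 0.682, 0, -70.136, -16.507], TCP at [0.171, 0.653, 0.227] pointing down, gripper open.
Joint ranges: [-176.03, 176.03], [-82.01, 121.73], [-58.28, 71.71], [-173.87, 95.51], [-174.79, -0.11], [-173.66, 173.66]. Speed limits (degrees/s): [136.94, 136.94, 172.46, 180, 180, 180].

### API

Orientations are given as a 3x3 rotation matrix whose columns are the frame's x, y, z axes.
In Python, from rig import robot gives the robot as it stands. Calls block until the motion is done:
- robot.goto(position, orientation): joint-space move of the TCP to a pose.
- robot.servo_line(position, ori=None, speed=0.15): straight line of the TCP; ori=None keeps the orientation; speed is the mean speed in m/s.
- robot.movej(angles): joint-space move.
- robot.move_gripper(opening): opening from 0.0 (shut) to 1.0 (fully open); the grip force is fixed at half the most; returns when the fingers have stopped.
- robot.dwell(seconds).
- robot.ik(position, orientation): joint angles nearest the present ones, or None.
- robot.grab_frame(name): name is "scene" or "top"; returns (picture, depth): 480x640x3 uint8, red, green, blue; 480x640 float32, m along the optical axis (not along the pixel's ray), 0 where there is no reading.
- robot.camera_info(name): a dict with "vfov" (degrees; the focal length in pixels is half the picture's height over the tangent of half this angle, whatever the lens; pixels are square), "cx", "cy" (the principal point, pixels), "k1" (the pictures are not rectified: a ray, as slopes to the right and down, at radius r is drawn at 1 + k1 r^2 times it, then the intrinsics apply), "view" (4x4, takes a point from world to camera coordinates). Camera axes: x right, y down, z forward; pixel columns grow to the right and rows downward; lengths in m; the calibration is good to about 2 mm. A picture is of the moment at which its call begins. camera_info takes no time and is no camera call.
A pose or a line that the arm cannot do raises robot.Unreachable and nothing moves.
- robot.job_done(): hands the job in; it is judged then, once.
Readings, each from a call of its own:
- robot.read_t(): time.
- robot.read_qpos(): joint angles.
- robot.read_qvel(): joint speeds.
- robot.read_effort(): joint torques, N m.
- robot.read_position(): TCP position.
- robot.read_tcp_rot(): TCP orientation.
- robot.read_force(): force on the tool from outside, world axes, zero at the start.
- robot.read_ft_torque(): the same for the moment, N m.
- robot.read_grip_width(): opening from 0.0 (shut) to 1.0 (fully open).
- robot.read_finger_force(): force on a finger pad.
Only numpy, scipy, OpenCV 4.12 (cv2) and the standard library are available. Lean on these libraries where they do the work, as an engineer would, in place of code of your own. Each camera call takes 0.05 s, during which the arm holds its last target. There are 200 camera calls.

### The job

Take the depth gauge out of its stand and set it square across the single wide channel of the cold-plate block, near the middle of the channel, with its pin in the channel. Push it straight down against the spring until its base sits flat on the metal on both sides, then let go and leave it standing there, so that the depth can be read.

Things in the scene. Friction and masses are not known exactly. Their poses are not given: they have to be found in the camera images.
- gauge_grip (a point): Depth gauge, 0.5 kg: steel base 80 x 34 x 12 mm, on its middle an aluminium handle 44 x 26 x 62 mm with white scales, and a sprung dark pin, 8 mm thick, sticking out 22 mm below the base. Point: centre of the handle, 43 mm above the base's underside, 31 mm below the handle's top. x along the base's 80 mm, y across it (grip the handle's 26 mm there), z up. Starts upright in its stand.
- stand_top (a point): Middle of the top of the gauge's black plastic stand, 100 x 50 mm and 38 mm high, fixed to the bench. The gauge's base rests on it, the pin hangs free in a well 28 mm wide and 30 mm deep: lift the gauge 25 mm or more straight up to clear it. x along the 100 mm.
- probe (a joint): Push of the gauge's pin into the base, m: 0 fully out (22 mm below the base), 0.010 with the base flat over the channel. Pushing in takes 6.5 N plus 1 N per 10 mm; the gauge's own weight does not do it. Once pushed down flat it stays down when let go; the pin springs out when the gauge is lifted. The pin's upper end rises from the handle's top as much.
- channel (a point): Middle of the single wide channel, level with the top of its block: aluminium, 120 x 90 x 30 mm, fixed. The flat-bottomed channel, 30 mm wide, 12 mm deep, runs along y over all 90 mm through the middle of the top; x across it, z up. Cut floors are dull dark grey. Two more such blocks stand in a row with it, in any order: one with two 10 mm slots, one with a step along an edge; leave those.
Not all that is in view belongs to the job. Leave any blue or purple look-alike of the part that bears channel alone.

How it is judged:
By the outcome, as a careful person would: the job done as asked, in the order asked, and still so for the second after the job is handed in, with the robot touching nothing.
It also fails if it takes over 40 s, if anything falls off the work surface, if the arm or the gripper's body presses on something with over 40 N, if the wrist force passes 120 N, or if a joint passes its speed limit or range.

## Working session

There is one attempt and no reset: what is moved stays moved. The work goes in short steps, each a Python script; the robot and the scene stay as the last script left them, time stands still between calls to the robot, and variables do not carry over. Pictures are saved under pics/ and viewed, at most 10 in all, crops included, and the job is handed in when it is done.

```bash
mkdir -p pics; ls; cat > h.py <<'E'
import numpy as np,cv2
from rig import robot
def save(n,img): cv2.imwrite(f'pics/{n}.png',cv2.cvtColor(img,cv2.COLOR_RGB2BGR))
def cam(n):
    c=robot.camera_info(n);f=240/np.tan(np.radians(c['vfov'])/2)
    return c,f,np.array(c['view'],float)
def rays(n,uv):
    c,f,V=cam(n);uv=np.asarray(uv,float).reshape(-1,2)
    d=(uv-[c['cx'],c['cy']])/f;s=d.copy()
    for _ in range(20): s=d/(1+c['k1']*(s**2).sum(1,keepdims=True))
    return np.c_[s,np.ones(len(s))],V
def onplane(n,uv,z):
    r,V=rays(n,uv);R=V[:3,:3];o=-R.T@V[:3,3];w=r@R
    return o+w*((z-o[2])/w[:,2])[:,None]
def cloud(n,depth):
    v,u=np.mgrid[:480,:640];r,V=rays(n,np.c_[u.ravel(),v.ravel()])
    p=(r*depth.reshape(-1,1)-V[:3,3])@V[:3,:3]
    p[depth.ravel()==0]=np.nan
    return p.reshape(480,640,3)
def proj(n,P):
    c,f,V=cam(n);p=np.asarray(P,float).reshape(-1,3)@V[:3,:3].T+V[:3,3];s=p[:,:2]/p[:,2:]
    return s*(1+c['k1']*(s**2).sum(1,keepdims=True))*f+[c['cx'],c['cy']]
E
python3 - <<'E'
from h import *
for n in('scene','top'):
    p,d=robot.grab_frame(n);save(n+'0',p);np.savez(n+'0',p=p,d=d)
    c,f,V=cam(n);print(n,f,c['k1'],-V[:3,:3].T@V[:3,3],V[2,:3])
E
```

```text
pics
scene 472.4452619973856 -0.08133494780302906 [ 1.33639462 -0.15796648  0.62860921] [-0.79455098  0.2127039  -0.56872295]
top 456.7914930524049 -0.001769350213546363 [0.47791271 0.02124275 1.09594999] [ 0.14084145  0.0024074  -0.99002924]
```

View pics/scene0.png

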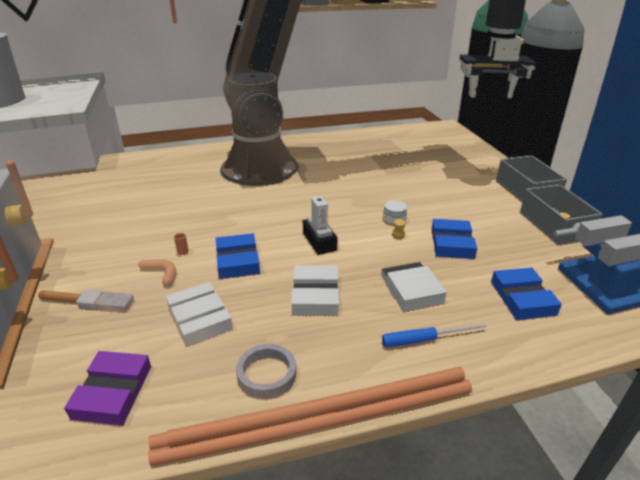

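View pics/top0.png

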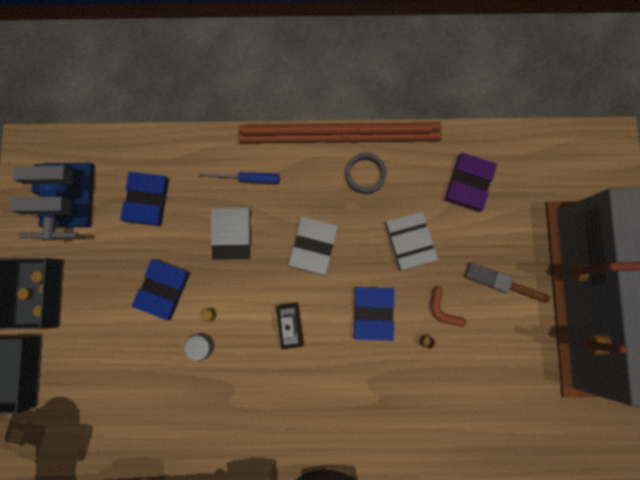

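The top view shows the grey candidates for the channel block. The one at (314,246) has a single wide dark channel, (412,240) has two slots and (231,233) has an edge step. Blue look-alikes are at (145,198), (161,289) and (374,313), and a purple one at (471,181). My choice is (314,246). The gauge in its stand is at (289,326), or (319,220) in the scene view, and nothing else resembles it.

```bash
python3 - <<'E'
from h import *
D=np.load('top0.npz');p,d=D['p'],D['d'];S=np.load('scene0.npz')
a=cv2.resize(p[205:365,250:350],None,fx=3.5,fy=3.5,interpolation=cv2.INTER_CUBIC)
b=cv2.resize(S['p'][190:330,270:370],None,fx=4,fy=4,interpolation=cv2.INTER_CUBIC)
save('crop',np.hstack([a,b]))
C=cloud('top',d)
for u,v in [(308,228),(320,264),(314,246),(289,326),(289,308),(282,330),(260,300)]: print((u,v),C[v,u].round(4),p[v,u])
# block: light metal pixels
hsv=cv2.cvtColor(p,cv2.COLOR_RGB2HSV)
m=((hsv[...,1]<60)&(hsv[...,2]>110)).astype(np.uint8);r=np.zeros_like(m);r[210:282,282:345]=1;m*=r
n,l,st,ce=cv2.connectedComponentsWithStats(m)
for i in range(1,n):
    if st[i,4]<50: continue
    ys,xs=np.where(l==i);w=onplane('top',np.c_[xs,ys],.03)[:,:2].astype(np.float32)
    q=cv2.minAreaRect(w);print('plate',st[i],np.round(q[0],4),np.round(q[1],4),q[2],np.round(cv2.boxPoints(q),4).tolist())
m=((hsv[...,2]<60)).astype(np.uint8);r[:]=0;r[298:355,270:308]=1
cs,_=cv2.findContours(m*r,cv2.RETR_EXTERNAL,cv2.CHAIN_APPROX_NONE);c=max(cs,key=cv2.contourArea)
q=cv2.minAreaRect(onplane('top',c.reshape(-1,2),.038)[:,:2].astype(np.float32));print('stand',np.round(q[0],4),np.round(q[1],4),q[2],np.round(cv2.boxPoints(q),4).tolist())
q=C[295:360,265:312].reshape(-1,3)
for lo,hi in((.105,.125),(.03,.042),(.045,.056)):
    s=q[(q[:,2]>lo)&(q[:,2]<hi)]
    if len(s)>4:
        t=cv2.minAreaRect(s[:,:2].astype(np.float32));print(lo,len(s),np.median(s[:,2]),np.round(t[0],4),np.round(t[1],4),t[2])
E
```

```text
(308, 228) [0.6676 0.031  0.0323] [127 126 122]
(320, 264) [0.5819 0.0038 0.0323] [133 134 129]
(314, 246) [0.6265 0.0173 0.0182] [41 39 37]
(289, 326) [0.4429 0.0724 0.1164] [79 74 72]
(289, 308) [0.4808 0.0763 0.0381] [69 66 64]
(282, 330) [0.4344 0.0877 0.1088] [108 105 101]
(260, 300) [5.005e-01 1.473e-01 5.000e-04] [133 103  70]
plate [297 217  41  26 691] [0.664  0.0095] [0.0905 0.044 ] 73.81979370117188 [[0.630299985408783, -0.027799999341368675], [0.6725000143051147, -0.04010000079870224], [0.697700023651123, 0.04690000042319298], [0.6554999947547913, 0.05909999832510948]]
plate [289 248  41  27 710] [0.5904 0.0296] [0.0908 0.044 ] 73.86997985839844 [[0.5566999912261963, -0.007899999618530273], [0.5989000201225281, -0.020099999383091927], [0.6241000294685364, 0.06710000336170197], [0.5819000005722046, 0.07930000126361847]]
stand [0.4418 0.0759] [0.0974 0.0498] 7.276385307312012 [[0.3903999924659729, 0.09440000355243683], [0.396699994802475, 0.04500000178813934], [0.4932999908924103, 0.05730000138282776], [0.4869999885559082, 0.10670000314712524]]
0.105 259 0.11235898358150674 [0.4398 0.076 ] [0.044  0.0259] 4.813015937805176
0.03 421 0.037999983554166526 [0.4399 0.0761] [0.0999 0.0502] 7.409046173095703
0.045 262 0.050425944991972685 [0.4399 0.076 ] [0.0799 0.0338] 5.67928409576416
```

View pics/crop.png

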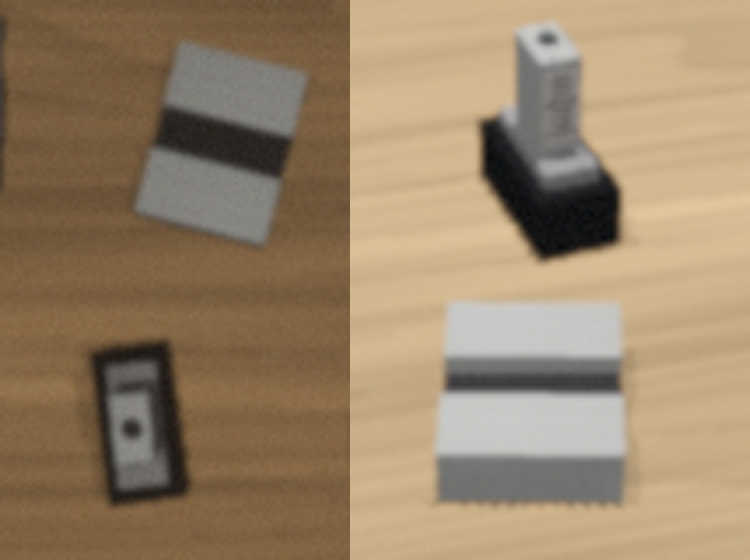

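The crop confirms the choice: one wide dark channel in the grey block, and the gauge upright in the black stand. The measured sizes match the description: plates 44 x 90 mm, handle 44 x 26 mm with its top at 0.112 m, stand 100 x 50 mm. Gauge: (0.440, 0.076) at 5.7°. Channel: (0.627, 0.020), with its across direction at -16.2°.

```bash
cat >> h.py <<'E'
def ori(deg,flip=False):
    a=np.radians(deg+(180 if flip else 0));x=np.array([np.cos(a),np.sin(a),0]);z=np.array([0,0,-1.])
    return np.c_[x,np.cross(z,x),z]
E
python3 - <<'E'
from h import *
G=(.440,.076)
for f in(0,1): print(f,robot.ik([*G,.2],ori(5.7,f)),robot.ik([.6272,.0196,.17],ori(-16.2,f)))
q=[robot.ik([*G,.2],ori(5.7,f)) for f in(0,1)]
f=int(np.argmin([abs(x[5]) if x is not None else 999 for x in q]));print('flip',f)
R=ori(5.7,f)
robot.goto([*G,.2],R)
robot.servo_line([*G,.062],speed=.12)
print(robot.read_force());robot.move_gripper(0.);print(robot.read_grip_width()*88,robot.read_finger_force(),robot.read_force())
robot.servo_line([*G,.125],speed=.08);print(robot.read_force(),robot.read_grip_width()*88,robot.read_t())
p,d=robot.grab_frame('scene');save('lift',p[100:340,220:420])
E
```

```text
0 [ 35.23875618  -0.34066628 -29.00076469   0.         -61.33990159
  60.46124382] [ 19.58744686  18.43181285 -10.10848315   0.         -61.45970401
  54.21255314]
1 [  35.23875618   -0.34066628  -29.00076469    0.          -61.33990159
 -119.53875618] [  19.58744686   18.43181285  -10.10848315    0.          -61.45970401
 -125.78744686]
flip 0
[-0.92666556  0.80035253  0.94884592]
26.065851066677048 29.9960795044899 [ 0.72183303  0.47675918 -0.70114583]
[-0.7656103   0.33249785 -5.35177939] 25.978881547476913 5.6083
```

View pics/lift.png

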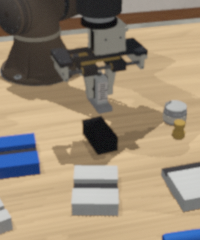

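The gauge is held and clear of the stand at about (97,100) in the crop. The force change of about 5 N matches its weight.

```bash
python3 - <<'E'
from h import *
C=(.6272,.0196)
R=ori(-16.2)
robot.servo_line([.440,.076,.135],speed=.15)
robot.servo_line([*C,.135],R,speed=.12)
robot.servo_line([*C,.072],speed=.08);robot.dwell(.2);f0=robot.read_force();print(f0)
z=.066
while z>.050:
    robot.servo_line([*C,z],speed=.02);robot.dwell(.1);f=np.array(robot.read_force())-f0
    print(round(z,4),f.round(1),robot.read_position()[2].round(4),robot.read_ft_torque().round(2))
    if f[2]>20: break
    z-=.002 if z>.057 else .0005
print(robot.read_t())
p,d=robot.grab_frame('scene');save('down',cv2.resize(p[180:330,250:400],None,fx=4,fy=4,interpolation=cv2.INTER_CUBIC))
E
```

```text
[ 0.0282575   0.005286   -5.26275593]
0.066 [-0.2  0.4  1.1] 0.066 [-0.04  0.03 -0.01]
0.064 [-0.2  0.2 -0.6] 0.064 [ 0.02 -0.01 -0.01]
0.062 [-0.7 -0.9  5.1] 0.0623 [0.01 0.51 0.04]
0.06 [-1.2  0.4  6.9] 0.0601 [ 0.01  0.6  -0.02]
0.058 [-1.3 -0.   5.4] 0.0579 [-0.03  0.37 -0.04]
0.056 [-1.5 -0.2  6.5] 0.0559 [-0.03  0.32 -0.02]
0.0555 [-1.9 -1.2  7.3] 0.0556 [-0.03  0.44  0.03]
0.055 [-1.   0.4  7.4] 0.0551 [-0.04  0.49 -0.  ]
0.0545 [-0.6  0.1  7.7] 0.0545 [-0.03  0.43 -0.04]
0.054 [-1.2  0.   7.7] 0.054 [-0.05  0.4  -0.05]
0.0535 [-3.   0.1 11.8] 0.054 [0.07 0.99 0.02]
0.053 [-3.8  0.7 15.2] 0.054 [ 0.12  1.64 -0.03]
0.0525 [-5.7  0.9 19. ] 0.054 [ 0.2   2.2  -0.04]
0.052 [-7.5 -0.  22.3] 0.054 [ 0.28  2.78 -0.09]
13.9333
```

View pics/down.png

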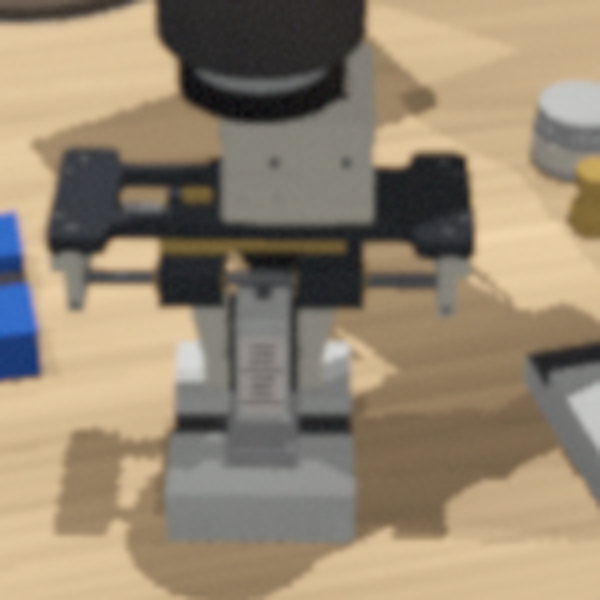

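The base is bottomed out across the channel, with a hard stop at TCP z = 0.054 as predicted. I'll relax the push slightly, release, back off and check.

```bash
python3 - <<'E'
from h import *
C=(.6272,.0196)
robot.servo_line([*C,.0536],speed=.02);robot.dwell(.1);print(robot.read_force(),robot.read_ft_torque())
robot.move_gripper(.7);robot.servo_line([*C,.17],speed=.12)
robot.goto([.45,.2,.25],ori(-16.2));robot.dwell(.2)
p,d=robot.grab_frame('top');q=cloud('top',d)[205:290,270:360].reshape(-1,3)
for lo,hi in((.095,.11),(.037,.047),(.027,.035)):
    s=q[(q[:,2]>lo)&(q[:,2]<hi)];t=cv2.minAreaRect(s[:,:2].astype(np.float32))
    A=np.linalg.lstsq(np.c_[s[:,:2]-s[:,:2].mean(0),np.ones(len(s))],s[:,2],rcond=None)[0]
    print(lo,len(s),np.round(t[0],4),np.round(t[1],4),t[2],'z,slope',A[2].round(4),np.degrees(A[:2]).round(2))
a=cv2.resize(p[205:285,270:360],None,fx=4,fy=4)
p,d=robot.grab_frame('scene');b=cv2.resize(p[210:330,270:370],(400,480))
save('end',np.hstack([cv2.copyMakeBorder(a,0,160,0,0,cv2.BORDER_CONSTANT),b]));print(robot.read_t())
E
```

```text
[-3.25630032  0.32276331  7.25732511] [ 0.09100534  1.21775126 -0.00699493]
0.095 210 [0.6267 0.0199] [0.026  0.0444] 74.1220474243164 z,slope 0.104 [ 1.72 -0.32]
0.037 216 [0.6269 0.0198] [0.0339 0.08  ] 73.87495422363281 z,slope 0.0425 [-0.27 -0.61]
0.027 1108 [ 0.6088 -0.0198] [0.1753 0.1321] 73.7744369506836 z,slope 0.0307 [0.03 0.05]
17.5833
```

View pics/end.png

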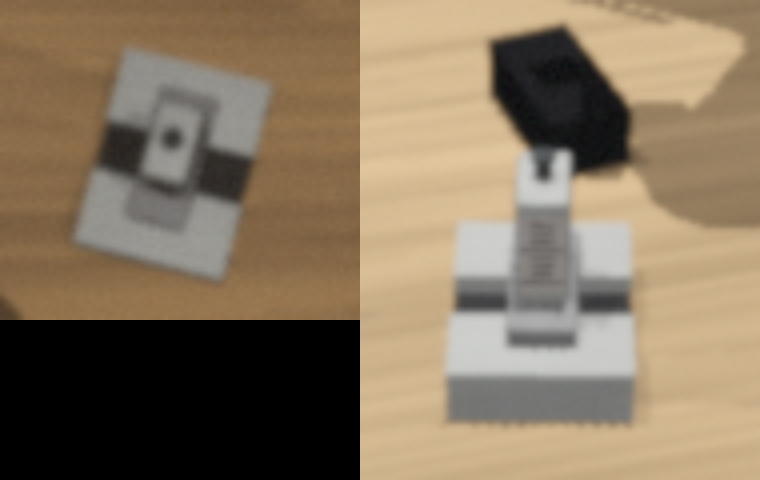

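The final picture shows the gauge standing square across the channel, with its pin end raised at (543,160). The base top is 12 mm above the block top, level within about 0.6°. The yaw is within 0.1° and it is centred on the channel.

```bash
python3 -c "
from rig import robot
print(robot.job_done())"
```

```text
the job is handed in; nothing more can be done
None
```

The depth gauge is standing flat and square across the middle of the single wide channel, pushed fully down and released, and the job was handed in at about 17.6 s.

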